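# Lock a jar in the bench vise and twist its tight lid off

### The job

Open the jar that stands in the bench vise: first press the vise's sprung knob down, turn it clockwise to its stop and let it spring back up so that it locks and the jaw grips the jar; then unscrew the jar's tight steel lid anticlockwise, stop turning once its threads let go, and lift it straight up. Finish while still holding the lid level just above the open mouth, about two to three centimetres clear of it and touching the jar no more; the jar must stay seated in the locked vise without turning, and the things round about stay where they are.

Things in the scene. Friction and masses are not known exactly. Their poses are not given: they have to be found in the camera images.
- vise: bench jar vise, aluminium plate 226 x 104 mm fixed on the worktop, plate top 12 mm up. Origin on the worktop; x runs from the knob axis (x = -65 mm) to the jar (about x = +45 mm), z up. Behind the jar a rubber-faced V block, before it a sprung jaw, both 48 mm high and 104 mm wide.
- knob_grip (a point): middle of the grip bar of the vise's black knob, on the vertical knob axis, 66 mm above the worktop when up. The bar is 12 mm thick, 40 mm long and 22 mm high (top 10 mm above this point), on a round flange 44 mm across whose top is 12 mm below this point. The point's y axis lies along the bar; grip across the 12 mm, along the point's x axis.
- knob_press (a joint): how far the knob is pressed down: 0 up, 0.008 m bottomed. The spring takes 5 N to start and 10 N at the bottom. Up, it is blocked at its two lock positions; pressed more than 6 mm it turns freely between them: press it to the bottom and keep it down while turning.
- knob_turn (a joint): knob angle, rad, growing clockwise seen from above: 0 unlocked (start), 1.22 at its stop. Pins rise into notches at either end: let it rise at 1.19 to 1.22 and it locks and settles at about 1.17. Turning takes up to 0.2 N m near the end. If let go between the notches the jaw drives the knob back.
- jar: clear jar with a paper band, 66 mm across and 86 mm high, 0.34 kg, standing loose on the vise's plate between jaw and V block. Origin at the centre of its underside, z up. Mouth 47 mm across at 86 mm above the origin; below the lid the jar is narrower (58 mm across and less above 56 mm).
- jar_mouth (a point): centre of the jar's mouth, at the height of its rim, 86 mm above the jar's origin (98 mm above the worktop).
- jar_label (a point): point on the jar's side, 33 mm from its axis and 30 mm above its underside; shows whether the jar turns.
- lid: plain steel twist-off lid of that jar, 60 mm across, 17 mm high, straight side to grip, 0.05 kg. Origin at the centre of its lower edge, z up; screwed tight this lies 74 mm above the jar's origin (86 mm above the worktop, 12 mm below the rim). Tight, it takes about 0.4 N m to turn.
- tall_jar: bystander: closed jar 66 mm across and 121 mm high, origin at the centre of its underside
- spice_a: bystander: spice jar 45 mm across and 106 mm high, origin at its underside
- spice_b: bystander: spice jar 44 mm across and 105 mm high, origin at its underside
- bench_scraper: bystander: flat bench scraper 108 x 152 x 20 mm lying on the worktop, origin at its underside
- portion_0: bystander: clear portion tub 76 x 90 x 38 mm, origin at its underside
- probe: bystander: dial probe thermometer 34 x 162 x 13 mm lying on the worktop, origin at its underside
- jaw_face (a point): middle of the rubber face of the vise's sliding jaw, 32 mm above the worktop. Unlocked it stands about 4 mm off the jar, which can then spin. Turning the knob to its stop drives the jaw 10 mm towards the jar (+x of the vise), pushes the jar up to 3 mm back into the V and squeezes it with about 18 N.
- lid_top (a point): centre of the lid's top, 16 mm above its origin. Three lugs inside the lid hook under ramps on the neck; a sprung liner presses on the rim. Turned anticlockwise seen from above it rises 3 mm and is free after 55 to 64 degrees, popping up 1 mm. Turn 70 to 85 degrees in all: beyond about 95 the lugs meet the next ramps. It cannot be lifted off before it is free.
- lid_mark (a point): point on the lid's side, 30 mm out along the lid's x axis and 8 mm above its origin; shows how far the lid has turned against the jar.
- cup_clear_b: bystander: empty clear cup 68 mm across and 62 mm high, origin at its underside
Things that resemble listed ones, but are neither listed nor needed, are in the scene too. Leave any yellow look-alike of the vise alone. Of the things shaped like the lid, the steel one is meant.

How it is judged:
On the way, in this order (a step that is already met when the one before it is completed fails the run):
1. the knob has been pressed and turned to its locked position and has sprung back up (value of joint knob_turn above 1.1 rad and value of joint knob_press below 0.0015 m), for 0.2 s.
2. the lid's threads have let go and the lid is lifted clear of the rim, with the jar still locked (z of lid in the frame of jar above 0.088 m and value of joint knob_turn above 1.1 rad), for 0.1 s.
At the end, for the whole second after the job is handed in: Lid still gripped, still, level within 11 degrees, its lower edge 8 to 60 mm above the rim and within 20 mm of the jar's axis, not touching the jar; knob up (under 1.5 mm) and locked (turn over 1.1 rad); jar down on the vise's plate within 3 mm and upright within 4 degrees (all of step 1 and z of lid in the frame of jar_mouth between 0.008 and 0.06 m and horizontal distance between lid and jar_mouth below 0.02 m and angle between lid's own z axis and vertical below 0.2 rad and contact force between the fingers and lid above 2 N and contact force between lid and jar below 0.05 N and linear speed of lid below 0.03 m/s and z of jar in the frame of vise below 0.015 m and angle between jar's own z axis and vertical below 0.07 rad); the arm keeps its last pose, push and grip.
It fails at once if the jar turned or shifted in the vise (a point on its side moved more than 14 mm) (distance of jar_label from where it was at the start of the episode above 0.014 m).
It fails at once if the jar was pulled up by more than 5 mm (z of jar in the frame of vise above 0.017 m).
It fails at once if the lid was turned on far beyond where its threads let go (over 113 degrees in all) (x of lid_mark in the frame of jar below -0.012 m).
It fails at once if a bystander was moved more than 3 cm (distance of any of tall_jar, spice_a, spice_b, bench_scraper, portion_0, probe, cup_clear_b from where it was at the start of the episode above 0.03 m).
It also fails if it takes over 54 s, if anything falls off the work surface, if the arm or the gripper's body presses on something with over 40 N, if the wrist force passes 120 N, or if a joint passes its speed limit or range.

### The arm

A 7-joint arm with a two-finger parallel gripper is mounted at the origin on a cart in front of the work surface, level with it; the furniture and walls round the work are solid. World frame = base frame: x ahead of the robot, y to its left, z up, the work surface at z = 0. Lengths are in m, angles in rad, forces in N, time in s.
With the tool pointing down it reaches from about 0.425 to 1.025 m from the base axis. Payload 9.4 kg.
Tool frame: the origin (TCP) lies midway between the tips of the shut fingers; the grasp point (between the pads) lies 19 mm behind it (arm.grip_depth is the distance from the TCP to the grasp point, in m); z points along the fingers, y is the line along which they close (so a half turn about z gives the same grasp; the last joint's range is limited). The gripper opens to 93 mm and grips with 3 to 60 N. Pads are 15 mm wide; open, the fingers measure 128 mm over their backs; the gripper's body (75 mm by 188 mm) begins 65 mm behind the grasp point.
Start: joints at [-1.398, 0.599, -0.003, 1.599, 0.002, 0.943, -0.08], TCP at [0.179, 0.702, 0.219] pointing down, gripper open.
Joint ranges: [-2.57, 2.57], [-0.35, 1.97], [-1.29, 1.29], [0.11, 2.56], [-1.05, 4.19], [0.11, 1.86], [-2.63, 2.63]. Speed limits (rad/s): [2.22, 2.22, 3.01, 3.01, 3.14, 3.14, 3.14].

### API

Orientations are given as a rotation vector (axis times angle).
In Python, from plant import sensors, eyes, job, arm gives the robot as it stands.
- The arm moves only by the tool jog_arm, never from a script. Its argument "series" is a list of rows, each a list of 5 numbers: the shift along the tool's x, y, z in mm, then the turn about the tool's z in degrees, then the opening, from 0 (shut) to 1 (fully open). A call has 1 to 12 rows; each row shifts and turns the commanded pose from where the row before left it, along the tool's axes as they then stand; what a row does not reach is not made up. A row lasts 1/12 s, in which the tool goes at most 41.7 mm and 7.16 degrees, less where a joint would pass 70% of its speed; a pose out of reach is approached as far as the arm can. A call is refused whole if a number of a shift passes 41.7 or a number of a turn 7.16, either way. A call with a gripper value outside its range is refused whole. The fingers move at their own pace and stop on an object; "newtons" is the grip in N (left out, the last holds). Time passes only in rows, so rows that do not move let the fingers close. It gives the time, the measured TCP pose, the force, the opening and the grip force at its end, in the units of the state.
- sensors.state(): the state, without advancing time (a new reading comes with each control period).
- eyes.read_camera(name): name is "scene" or "top"; returns a dict with "image" (384x512x3 uint8, red, green, blue), "fx", "fy", "cx", "cy" (pixels), "R" (3x3) and "t" (3): a world point X has camera coordinates R X + t. Camera axes: x right, y down, z forward; pixel columns grow to the right and rows downward; lengths in m; the calibration is good to about 2 mm. A picture is of the moment at which its call begins. There is no depth.
- job.finish_job(): hands the job in; it is judged then, once.
Trained networks look in the newest picture that a camera, given by its name, has taken for a name from the list of things; names that differ only in an ending like _2 or _b are one class to them, and where a whole thing is asked for, a point or a joint stands for the part that bears it (a point fixed in the world has none). Each returns a list of dicts, best first, with "conf" (0 to 1); they miss things now and then, are a little off and sometimes report something else, mostly with a low value. They report only what shows in the picture. A call takes as long as a camera call. They do not tell look-alikes from the thing itself.
- eyes.look_for(name, camera): "xyz" ([x, y, z] in m, in world coordinates, good to about 4 mm: the middle of the surface that is visible of it).
- eyes.trace(name, camera): "mask" (384x512 bool, what is visible of it).
The state is a dict: "t": time; "joint_positions": joint angles; "dq": joint speeds; "joint_efforts": joint torques, N m; "eef_pos": TCP position; "tcp_rot": TCP orientation; "contact_force": force on the tool from outside, world axes, zero at the start; "ft_torque": the same for the moment, N m; "gripper_width": finger opening in m; "grip_force": force on a finger pad.
Only numpy, scipy, OpenCV 4.12 (cv2) and the standard library are available. Lean on these libraries where they do the work, as an engineer would, in place of code of your own. Each camera call takes 0.05 s, during which the arm holds its last target. There are 200 camera calls.

## Working session

There is one attempt and no reset: what is moved stays moved. The work goes in short steps, Python scripts to look and compute and a tool call to move; the robot and the scene stay as the last step left them, time stands still between calls to the robot, and variables do not carry over. Pictures are saved under pics/ and viewed, at most 10 in all, crops included, and the job is handed in when it is done.

Besides the shell and the picture viewer there is one more tool, called after "Emit:" by a JSON object that holds its "op" and its "data", one argument or row to a line. jog_arm: Moves the arm, as the interface text tells. Its arguments: {"type":"object","properties":{"series":{"type":"array","items":{"type":"array","items":{"type":"number"}}},"newtons":{"type":"number"}},"required":["series"]}

```bash
ls; mkdir -p pics; python3 - <<'E'
from plant import sensors, eyes, job, arm
import cv2, numpy as np
s=sensors.state(); print({k:np.round(v,3).tolist() for k,v in s.items()}); print(arm.grip_depth)
for c in ("scene","top"):
    d=eyes.read_camera(c); cv2.imwrite(f"pics/{c}0.png",d["image"][:,:,::-1])
    print(c,d["fx"],d["cx"],d["cy"],np.round(d["R"],3).tolist(),np.round(d["t"],3).tolist())
    for n in ["vise","knob_grip","jar","jar_mouth","lid","lid_top","lid_mark","jaw_face","tall_jar","spice_a","portion_0","cup_clear_b"]:
        print(n,[(np.round(r["xyz"],3).tolist(),round(r["conf"],2)) for r in eyes.look_for(n,c)][:4])
E
```

```text
pics
{'t': 0.0, 'joint_positions': [-1.398, 0.6, -0.003, 1.6, 0.002, 0.943, -0.08], 'dq': [0.0, -0.001, -0.0, 0.0, 0.001, 0.0, 0.0], 'joint_efforts': [0.0, -76.506, 1.497, -25.234, -0.052, 0.017, 0.0], 'eef_pos': [0.179, 0.702, 0.218], 'tcp_rot': [-0.391, -3.117, 0.002], 'contact_force': [-0.898, 0.664, 0.305], 'ft_torque': [-0.003, 0.003, -0.031], 'grip_force': 0.0, 'gripper_width': 0.093}
0.0188
scene 459.19086104534284 255.9106270660894 190.58953180165437 [[0.748, -0.664, 0.001], [-0.435, -0.491, -0.755], [0.502, 0.564, -0.656]] [-0.433, 0.295, 1.436]
vise [([0.474, -0.132, 0.016], 0.74), ([0.527, 0.132, 0.028], 0.6), ([0.578, 0.114, 0.099], 0.21)]
knob_grip [([0.416, -0.093, 0.049], 0.58), ([0.478, 0.169, 0.056], 0.56), ([0.563, 0.095, 0.054], 0.49)]
jar []
jar_mouth [([0.566, 0.096, 0.052], 0.77), ([0.577, 0.119, 0.098], 0.36)]
lid [([0.362, 0.081, 0.016], 0.66), ([0.335, 0.196, 0.02], 0.66), ([0.581, 0.114, 0.106], 0.49), ([0.559, 0.095, 0.053], 0.34)]
lid_top [([0.577, 0.113, 0.106], 0.74), ([0.358, 0.081, 0.016], 0.71), ([0.337, 0.198, 0.016], 0.6)]
lid_mark [([0.36, 0.084, 0
[... 558 characters left out ...]
67, 0.058], 0.53)]
jar [([0.552, 0.358, 0.037], 0.36)]
jar_mouth [([0.564, 0.096, 0.061], 0.65)]
lid [([0.367, 0.09, 0.015], 0.76), ([0.584, 0.12, 0.102], 0.65), ([0.349, 0.201, 0.016], 0.61)]
lid_top [([0.364, 0.089, 0.018], 0.82), ([0.347, 0.204, 0.017], 0.69), ([0.586, 0.116, 0.101], 0.67), ([0.632, -0.332, 0.024], 0.35)]
lid_mark [([0.586, 0.12, 0.105], 0.63), ([0.369, 0.089, 0.016], 0.53), ([0.346, 0.199, 0.016], 0.51)]
jaw_face [([0.566, 0.098, 0.066], 0.27)]
tall_jar [([0.686, 0.336, 0.118], 0.66), ([0.489, 0.168, 0.053], 0.56)]
spice_a [([0.732, 0.052, 0.107], 0.66), ([0.734, -0.04, 0.105], 0.48)]
portion_0 [([0.554, 0.357, 0.035], 0.88), ([0.491, 0.168, 0.056], 0.42)]
cup_clear_b []
```

View pics/scene0.png

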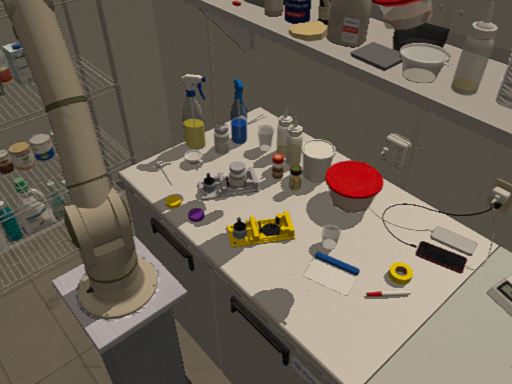

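View pics/top0.png

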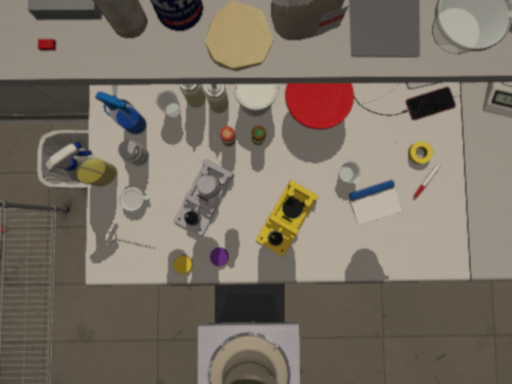

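The steel vise has its knob at about (209,181) in the scene picture and (192,217) in the top picture; its steel lid is at (237,172) and (207,185). Look-alikes: the yellow vise (scene 262,232; its knob 239,228; top 288,215), and the gold (top 183,265) and purple (219,257) lids lying on the bench. I choose the grey vise and check it in one close crop.

```bash
python3 - <<'E'
import cv2, numpy as np
a=cv2.imread("pics/scene0.png")[145:215,185:275]; b=cv2.imread("pics/top0.png")[150:245,165:245]
A=cv2.resize(a,None,fx=4.4,fy=4.4,interpolation=cv2.INTER_CUBIC);B=cv2.resize(b,None,fx=4.9,fy=4.9,interpolation=cv2.INTER_CUBIC)
h=max(A.shape[0],B.shape[0]);f=lambda i:cv2.copyMakeBorder(i,0,h-i.shape[0],0,0,cv2.BORDER_CONSTANT)
cv2.imwrite("pics/crop0.png",np.hstack([f(A),f(B)]));print(A.shape,B.shape)
E
```

```text
(308, 396, 3) (466, 392, 3)
```

View pics/crop0.png

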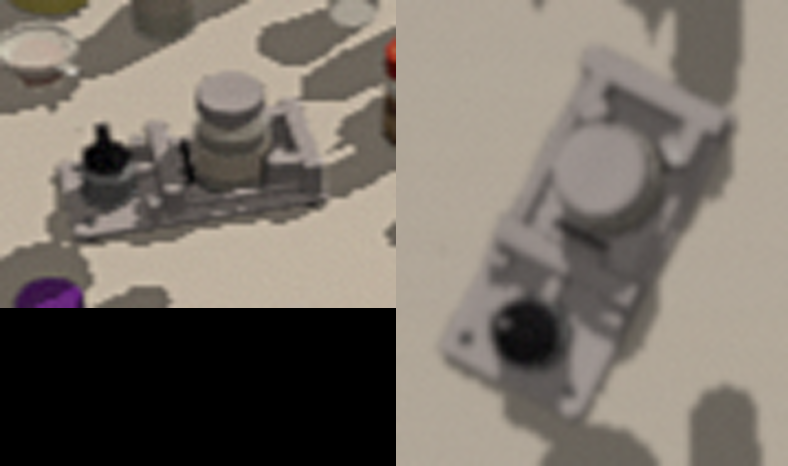

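The crop shows the grey vise: black knob with its grip bar nearly end-on at scene (209,181) and top (191.5,218), steel lid top centre at scene (237.3,166) and top (207,185). I triangulate both.

```bash
cat > h.py <<'E'
from plant import sensors, eyes, job, arm
import cv2, numpy as np
from scipy.spatial.transform import Rotation as Ro
def P(d): return np.array([[d["fx"],0,d["cx"]],[0,d["fy"],d["cy"]],[0,0,1]])@np.c_[d["R"],d["t"]]
def tri(ds,dt,ps,pt):
    X=cv2.triangulatePoints(P(ds),P(dt),np.float64(ps).reshape(2,1),np.float64(pt).reshape(2,1)).ravel(); return X[:3]/X[3]
def plane(d,p,z):
    r=np.array(d["R"]).T@np.array([(p[0]-d["cx"])/d["fx"],(p[1]-d["cy"])/d["fy"],1]); c=-np.array(d["R"]).T@d["t"]; return c+r*(z-c[2])/r[2]
def pose():
    s=sensors.state(); return np.array(s["eef_pos"]),Ro.from_rotvec(s["tcp_rot"]),s
def goto(p,az):  # shift in tool axes and turn about tool z that bring the TCP to p, tool y at azimuth az (deg, mod 180)
    q,R,s=pose(); y=R.as_matrix()[:,1]; a=np.degrees(np.arctan2(y[1],y[0]))
    return np.round(R.inv().apply(np.array(p)-q)*1e3,1), "az",round(a,1),"turn",round(-((az-a+90)%180-90),1), np.round(s["joint_positions"],2)
E
python3 - <<'E'
from h import *
s=eyes.read_camera("scene");t=eyes.read_camera("top")
k=tri(s,t,(209.3,180.7),(191.5,217.8));l=tri(s,t,(237.3,166.1),(207.0,185.1));print("flange",k,"lid",l)
print("top-only",plane(t,(191.5,217.8),.054),plane(t,(207.0,185.1),.102),"scene-only",plane(s,(209.3,180.7),.054),plane(s,(237.3,166.1),.102))
c=lambda x,y:(165+(x-396)/4.9,150+y/4.9)
e=plane(t,c(578,418),.012)-plane(t,c(443,350),.012);print("front edge",np.linalg.norm(e),np.degrees(np.arctan2(e[1],e[0])))
d=l-k;print(np.linalg.norm(d[:2]),np.degrees(np.arctan2(d[1],d[0])))
for cam,d in (("top",t),("scene",s)):
  for n in ("vise","knob_grip","lid"):
    for r in eyes.trace(n,cam)[:4]:
        m=r["mask"];ys,xs=np.nonzero(m);print(cam,n,round(r["conf"],2),m.sum(),xs.mean().round(1),ys.mean().round(1),np.round(cv2.minAreaRect(np.c_[xs,ys].astype(np.float32))[1:],1) if 0 else cv2.minAreaRect(np.c_[xs,ys].astype(np.float32)))
E
```

```text
flange [0.48755769 0.16765431 0.05101054] lid [0.58306145 0.11421493 0.10280204]
top-only [0.48483882 0.16927057 0.054     ] [0.58055298 0.11630611 0.102     ] scene-only [0.4874564  0.16285713 0.054     ] [0.58571244 0.11347829 0.102     ]
front edge 0.09801593861131225 -117.24334752823994
0.10943826570341428 -29.229308812802067
top vise 0.83 2368 286.9 217.5 ((287.1323547363281, 217.27938842773438), (33.785221099853516, 72.37240600585938), 30.963756561279297)
top vise 0.72 1923 202.8 199.5 ((203.6627960205078, 196.84707641601562), (33.758628845214844, 71.41765594482422), 26.995838165283203)
top knob_grip 0.7 147 275.9 237.7 ((276.10003662109375, 237.70005798339844), (12.969193458557129, 12.969193458557129), 63.43495178222656)
top knob_grip 0.53 58 215.8 189.5 ((215.64805603027344, 189.82186889648438), (5.896096229553223, 15.788434982299805), 31.607501983642578)
top knob_grip 0.46 168 190.9 216.5 ((191.0, 216.5), (13.0, 14.0), 90.0)
top lid 0.87 306 183.3 263.2 ((183.25001525878906, 263.2500305175781), (17.677669525146484, 19.798988342285156), 45.0)
top lid 0.84 283 218.8 255.8 ((21
[... 235 characters left out ...]
5689697265625, 65.76091766357422), 81.8698959350586)
scene vise 0.84 1001 225.6 185.4 ((227.29486083984375, 182.59280395507812), (25.35747528076172, 58.93045425415039), 80.90972137451172)
scene vise 0.3 83 208.0 178.9 ((207.75001525878906, 179.25), (9.899494171142578, 9.192387580871582), 45.0)
scene knob_grip 0.43 89 238.7 225.4 ((238.6951446533203, 225.75611877441406), (9.838947296142578, 9.68277359008789), 38.65980911254883)
scene lid 0.72 182 172.5 201.3 ((172.40000915527344, 201.3000030517578), (13.416407585144043, 15.652474403381348), 63.43495178222656)
scene lid 0.52 145 236.5 167.2 ((236.5, 167.5), (11.0, 15.0), 90.0)
scene lid 0.51 188 195.5 214.5 ((195.5, 214.5), (13.0, 15.0), 90.0)
```

Emit:
{"op": "jog_arm", "data": {
  "series": [
    [0,0,0,7,0.4],
    [0,0,0,7,0.4],
    [0,0,0,7,0.4],
    [0,0,0,7,0.4],
    [0,0,0,7,0.4],
    [0,0,0,7,0.4],
    [0,0,0,7,0.4],
    [0,0,0,7,0.4],
    [0,0,0,7,0.4],
    [0,0,0,7,0.4],
    [0,0,0,7,0.4],
    [0,0,0,7,0.4]
  ],
  "newtons": 30
}}

```text
t: 2.7
eef_pos: [0.1791, 0.7026, 0.2187]
tcp_rot: [-2.382, -2.048, -0.0]
contact_force: [0.1, -0.4, -0.6]
gripper_width: 0.0372
grip_force: 0.0
```

Emit:
{"op": "jog_arm", "data": {
  "series": [
    [0,0,0,7,0.4],
    [0,0,0,7,0.4],
    [0,0,0,6,0.4],
    [0,0,0,0,0.4]
  ]
}}

```text
t: 3.03
eef_pos: [0.1788, 0.7026, 0.2184]
tcp_rot: [2.7, 1.605, -0.0]
contact_force: [-0.9, -0.3, -1.1]
gripper_width: 0.0372
grip_force: 0.0
```

```bash
python3 -c "
from h import *
print(goto((.4875,.168,.13),-28)); print(pose()[2]['tcp_rot'])"
```

```text
(array([-322. ,  526.6,   88.6]), 'az', np.float64(-28.5), 'turn', np.float64(-0.5), array([-1.7 ,  0.65,  0.51,  1.62, -0.36,  0.97, -1.57]))
[ 2.70028597e+00  1.60491814e+00 -3.09279467e-05]
```

Emit:
{"op": "jog_arm", "data": {
  "series": [
    [-18,29,0,0,0.4],
    [-18,29,0,0,0.4],
    [-18,29,0,0,0.4],
    [-18,29,0,0,0.4],
    [-18,29,0,0,0.4],
    [-18,29,0,0,0.4],
    [-18,29,0,0,0.4],
    [-18,29,0,0,0.4],
    [-18,29,0,0,0.4],
    [-18,29,0,0,0.4],
    [-18,29,0,0,0.4],
    [-18,29,0,0,0.4]
  ]
}}

```text
t: 4.03
eef_pos: [0.3838, 0.3459, 0.2189]
tcp_rot: [-2.693, -1.617, -0.001]
contact_force: [0.9, 0.1, 0.2]
gripper_width: 0.037
grip_force: 0.0
```

Emit:
{"op": "jog_arm", "data": {
  "series": [
    [-18,30,10,0,0.4],
    [-18,30,10,0,0.4],
    [-18,30,10,0,0.4],
    [-18,30,10,0,0.4],
    [-18,30,10,0,0.4],
    [-16,28,10,0,0.4],
    [0,0,15,0,0.4],
    [0,0,13,0,0.4],
    [0,0,0,0,0.4],
    [0,0,0,0,0.4]
  ]
}}

```text
t: 4.87
eef_pos: [0.4895, 0.1693, 0.1305]
tcp_rot: [-2.695, -1.613, 0.002]
contact_force: [-0.1, -0.1, 0.7]
gripper_width: 0.0373
grip_force: 0.0
```

```bash
python3 - <<'E'
from h import *
print(goto((.4875,.168,.058),-28)); print(pose()[2]['tcp_rot'])
a=eyes.read_camera("scene")["image"][120:220,170:290,::-1]; b=eyes.read_camera("top")["image"][140:260,150:260,::-1]
cv2.imwrite("pics/a1.png",np.hstack([cv2.resize(i,(400,400),interpolation=cv2.INTER_CUBIC) for i in (a,b)]))
E
```

```text
(array([-2. , -1. , 72.5]), 'az', np.float64(-28.2), 'turn', np.float64(-0.2), array([-0.73,  0.51,  0.41,  2.17, -0.4 ,  0.53, -0.51]))
[-2.69536076e+00 -1.61346702e+00  1.56483970e-03]
```

View pics/a1.png

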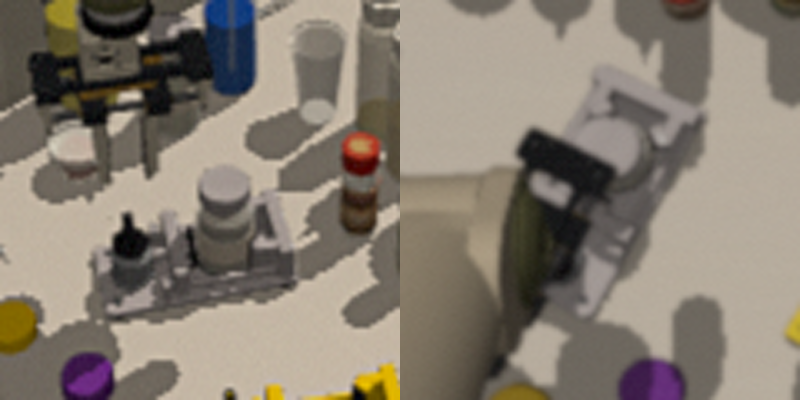

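The picture shows both fingers over the grey vise's knob, tips at about scene (207,163), straddling the bar along the vise's x; nothing else is near. Lowering.

Emit:
{"op": "jog_arm", "data": {
  "series": [
    [-1,-1,20,0,0.4],
    [-1,0,20,0,0.4],
    [0,0,15,0,0.4],
    [0,0,10,0,0.4],
    [0,0,5,0,0.4],
    [0,0,0,0,0.4],
    [0,0,0,0,0.4]
  ]
}}

```text
t: 5.55
eef_pos: [0.4881, 0.1685, 0.0612]
tcp_rot: [2.697, 1.611, 0.001]
contact_force: [0.2, -0.0, 0.2]
gripper_width: 0.0374
grip_force: 0.0
```

Emit:
{"op": "jog_arm", "data": {
  "series": [
    [0,0,0,0,0],
    [0,0,0,0,0],
    [0,0,0,0,0],
    [0,0,0,0,0],
    [0,0,0,0,0],
    [0,0,0,0,0],
    [0,0,0,0,0],
    [0,0,0,0,0]
  ],
  "newtons": 30
}}

```text
t: 6.22
eef_pos: [0.4867, 0.169, 0.0608]
tcp_rot: [-2.695, -1.611, 0.002]
contact_force: [-5.0, 3.6, 5.1]
gripper_width: 0.012
grip_force: 30.0
```

Emit:
{"op": "jog_arm", "data": {
  "series": [
    [0,-1,2,0,0],
    [0,-1,2,0,0],
    [0,0,2,0,0],
    [0,0,2,0,0],
    [0,0,2,0,0],
    [0,0,1,0,0],
    [0,0,0,0,0],
    [0,0,0,0,0]
  ],
  "newtons": 50
}}

```text
t: 6.88
eef_pos: [0.4867, 0.1692, 0.0526]
tcp_rot: [-2.697, -1.609, -0.005]
contact_force: [-8.8, -1.5, 46.3]
gripper_width: 0.0116
grip_force: 50.0
```

Emit:
{"op": "jog_arm", "data": {
  "series": [
    [-0.5,-1,-1.5,0,0],
    [0,0,0,0,0]
  ]
}}

```text
t: 7.05
eef_pos: [0.4865, 0.1692, 0.0528]
tcp_rot: [2.697, 1.609, 0.006]
contact_force: [-2.3, -2.0, 23.0]
gripper_width: 0.0114
grip_force: 50.0
```

Emit:
{"op": "jog_arm", "data": {
  "series": [
    [0,0,0,5,0],
    [0,0,0,5,0],
    [0,0,0,5,0],
    [0,0,0,5,0],
    [0,0,0,5,0],
    [0,0,0,5,0],
    [0,0,0,5,0]
  ]
}}

```text
t: 7.63
eef_pos: [0.4851, 0.1705, 0.0528]
tcp_rot: [-3.055, -0.719, -0.003]
contact_force: [-6.9, 5.3, 27.1]
gripper_width: 0.0115
grip_force: 50.0
```

```bash
python3 -c "
from h import *
print(goto((.4875,.168,.052),-98)); print(pose()[2]['ft_torque'],pose()[2]['contact_force'],pose()[0])"
```

```text
(array([1. , 3.3, 0.8]), 'az', np.float64(-63.5), 'turn', np.float64(34.5), array([-0.73,  0.66,  0.42,  2.23, -0.73,  0.39, -0.81]))
[0.93258646 1.55577806 0.10745072] [-6.91934044  5.29864492 27.08561223] [0.48514133 0.17047855 0.05280086]
```

Emit:
{"op": "jog_arm", "data": {
  "series": [
    [-0.4,-1,0,5,0],
    [0,0,0,5,0],
    [0,0,0,5,0],
    [0,0,0,5,0],
    [0,0,0,5,0],
    [0,0,0,5,0],
    [0,0,0,4,0],
    [0,0,0,2,0],
    [0,0,0,0,0]
  ]
}}

```text
t: 8.38
eef_pos: [0.4847, 0.1725, 0.0528]
tcp_rot: [-3.126, 0.255, -0.001]
contact_force: [-4.5, 7.6, 27.3]
gripper_width: 0.0118
grip_force: 50.1
```

```bash
python3 -c "
from h import *
print(goto((.4875,.168,.052),-98)); print(pose()[2]['ft_torque'],pose()[2]['contact_force'],pose()[0])"
```

```text
(array([3.5, 4. , 0.8]), 'az', np.float64(-99.3), 'turn', np.float64(-1.3), array([-0.84,  0.7 ,  0.59,  2.24, -0.93,  0.47, -1.22]))
[1.80735606 1.31487466 0.31228775] [-4.46290375  7.61221008 27.26606328] [0.48472787 0.17246421 0.05281372]
```

Emit:
{"op": "jog_arm", "data": {
  "series": [
    [-0.5,-1,0,2,0],
    [0,0,0,2,0],
    [0,0,0,0,0]
  ]
}}

```text
t: 8.63
eef_pos: [0.4847, 0.1726, 0.0528]
tcp_rot: [-3.117, 0.362, -0.002]
contact_force: [-4.7, 4.4, 27.2]
gripper_width: 0.0116
grip_force: 51.8
```

```bash
python3 -c "
from h import *
print(goto((.4875,.168,.052),-98)); print(pose()[2]['ft_torque'],pose()[2]['contact_force'],pose()[0])"
```

```text
(array([3.8, 3.8, 0.8]), 'az', np.float64(-103.3), 'turn', np.float64(-5.3), array([-0.85,  0.71,  0.6 ,  2.24, -0.95,  0.47, -1.28]))
[1.05949708 1.08263461 0.82434743] [-4.66226279  4.43868813 27.1657164 ] [0.48465705 0.17259975 0.05278408]
```

Torque rose sharply (0.31 to 0.82 N m): at the stop. Let it rise while held.

Emit:
{"op": "jog_arm", "data": {
  "series": [
    [0,0,-2,0,0],
    [0,0,-2,0,0],
    [0,0,-2,0,0],
    [0,0,-2,0,0],
    [0,0,-1.5,0,0],
    [0,0,0,0,0]
  ]
}}

```text
t: 9.13
eef_pos: [0.4846, 0.1726, 0.0611]
tcp_rot: [-3.119, 0.359, -0.002]
contact_force: [0.2, 5.3, 4.1]
gripper_width: 0.0119
grip_force: 51.7
```

```bash
python3 -c "
from h import *
print(goto((.4875,.168,.052),-98)); print(pose()[2]['ft_torque'],pose()[2]['contact_force'],pose()[0])"
```

```text
(array([3.8, 3.8, 9.1]), 'az', np.float64(-103.1), 'turn', np.float64(-5.1), array([-0.86,  0.7 ,  0.63,  2.23, -0.92,  0.49, -1.29]))
[1.09918228 0.06978287 0.80327297] [0.19454952 5.31273477 4.08401811] [0.4846034  0.17255178 0.0610546 ]
```

Emit:
{"op": "jog_arm", "data": {
  "series": [
    [0,0,0,-2,0],
    [0,0,0,-1,0],
    [0,0,0,0,0.35],
    [0,0,0,0,0.35],
    [0,0,0,0,0.35],
    [0,0,0,0,0.35],
    [0,0,-20,0,0.35],
    [0,0,-40,0,0.35],
    [0,0,-40,0,0.9],
    [0,0,-10,0,0.9],
    [0,0,0,0,0.9]
  ]
}}

```text
t: 10.05
eef_pos: [0.4851, 0.1711, 0.173]
tcp_rot: [-3.127, 0.282, -0.006]
contact_force: [-0.6, 0.1, -0.2]
gripper_width: 0.048
grip_force: 0.0
```

Emit:
{"op": "jog_arm", "data": {
  "series": [
    [-40,0,0,0,0.9],
    [-40,0,0,0,0.9],
    [-40,0,0,0,0.9],
    [0,0,0,0,0.9],
    [0,0,0,0,0.9]
  ]
}}

```text
t: 10.47
eef_pos: [0.3632, 0.193, 0.1698]
tcp_rot: [3.128, -0.277, -0.004]
contact_force: [0.3, 1.4, 0.9]
gripper_width: 0.081
grip_force: 0.0
```

```bash
python3 - <<'E'
from h import *
s=eyes.read_camera("scene");t=eyes.read_camera("top")
for c in ("scene","top"):
  for n in ("lid_top","lid","knob_grip"):
    print(c,n,[(np.round(r["xyz"],3).tolist(),round(r["conf"],2)) for r in eyes.look_for(n,c)][:4])
    for r in eyes.trace(n,c)[:4]:
        ys,xs=np.nonzero(r["mask"]);print("  ",len(xs),xs.mean().round(1),ys.mean().round(1))
print(goto((.5855,.115,.15),-28))
a=s["image"][130:220,180:280,::-1]; b=t["image"][150:250,160:250,::-1]
cv2.imwrite("pics/a2.png",np.hstack([cv2.resize(i,None,fx=4,fy=4,interpolation=cv2.INTER_CUBIC)[:360] for i in (a,b)]))
E
```

```text
scene lid_top [([0.577, 0.111, 0.108], 0.72), ([0.359, 0.084, 0.017], 0.59), ([0.334, 0.2, 0.02], 0.47), ([0.483, 0.169, 0.055], 0.27)]
   144 172.8 201.0
   171 236.7 167.4
   166 195.3 214.9
scene lid [([0.363, 0.085, 0.017], 0.73), ([0.581, 0.114, 0.1], 0.7), ([0.336, 0.199, 0.013], 0.55)]
   186 195.3 214.2
   157 236.3 167.4
   163 172.5 201.4
scene knob_grip [([0.419, -0.091, 0.05], 0.69)]
   85 208.2 178.9
   1386 331.4 272.8
   50 159.6 164.1
top lid_top [([0.37, 0.088, 0.018], 0.86), ([0.588, 0.113, 0.102], 0.52)]
   267 218.6 256.0
   308 206.8 184.1
   74 182.8 267.3
top lid [([0.582, 0.114, 0.102], 0.76), ([0.366, 0.093, 0.019], 0.66), ([0.342, 0.199, 0.016], 0.45)]
   312 219.0 256.1
   330 206.5 183.9
   80 182.7 267.0
top knob_grip [([0.489, 0.165, 0.055], 0.46)]
   139 275.9 237.2
   160 191.0 216.6
(array([230. ,  36.8,  20.6]), 'az', np.float64(-100.3), 'turn', np.float64(-72.3), array([-1.27,  0.45,  0.93,  2.37, -0.67,  0.6 , -1.57]))
```

View pics/a2.png

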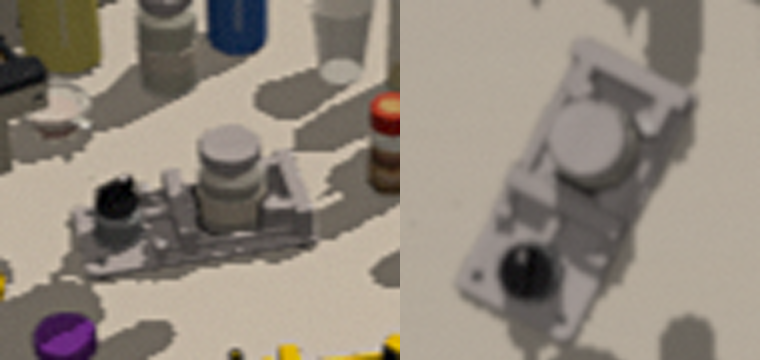

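The picture shows the knob bar turned (now upright in the top crop at (191,217)) and up, the jaw against the jar; the lid top centre is at scene ≈(237,166.4) and top ≈(206.9,184.6).

```bash
python3 - <<'E'
from h import *
s=eyes.read_camera("scene");t=eyes.read_camera("top")
print(tri(s,t,(237.1,166.4),(206.9,184.6)),plane(t,(206.9,184.6),.102))
print("tcp px check knob", tri(s,t,(208.8,180.3),(191.1,217.2)))
print(goto((.583,.117,.15),-100))
E
```

```text
[0.58400921 0.11540636 0.10022586] [0.5820495  0.11659882 0.102     ]
tcp px check knob [0.48824038 0.16974738 0.05127717]
(array([227.3,  35.4,  20.7]), 'az', np.float64(-100.3), 'turn', np.float64(-0.3), array([-1.27,  0.45,  0.93,  2.37, -0.67,  0.6 , -1.57]))
```

Emit:
{"op": "jog_arm", "data": {
  "series": [
    [32,5,0,0,1],
    [32,5,0,0,1],
    [33,5,0,0,1],
    [33,5,0,0,1],
    [33,5,0,0,1],
    [33,5,0,0,1],
    [31,5,0,0,1],
    [0,0,0,0,1],
    [0,0,10,0,1],
    [0,0,10,0,1],
    [0,0,0,0,1],
    [0,0,0,0,1]
  ]
}}

```text
t: 12.27
eef_pos: [0.5811, 0.1181, 0.1496]
tcp_rot: [3.129, -0.281, -0.004]
contact_force: [-0.2, -0.2, 0.2]
gripper_width: 0.0929
grip_force: 0.0
```

```bash
python3 - <<'E'
from h import *
print(goto((.583,.117,.077),-100), pose()[2]["contact_force"])
E
```

```text
(array([ 2.3,  0.7, 72.6]), 'az', np.float64(-100.3), 'turn', np.float64(-0.3), array([-0.81,  0.66,  0.81,  2.  , -0.69,  0.78, -1.34])) [-0.20416834 -0.19267929  0.16458343]
```

Emit:
{"op": "jog_arm", "data": {
  "series": [
    [1,1,20,0,1],
    [1,0,20,0,1],
    [0,0,15,0,1],
    [0,0,12,0,1],
    [0,0,6,0,1],
    [0,0,0,0,1],
    [0,0,0,0,1]
  ]
}}

```text
t: 12.85
eef_pos: [0.5846, 0.1162, 0.078]
tcp_rot: [3.129, -0.282, 0.0]
contact_force: [-0.4, -0.7, 0.8]
gripper_width: 0.0928
grip_force: 0.0
```

Emit:
{"op": "jog_arm", "data": {
  "series": [
    [0,0,0,0,0.5],
    [0,0,0,0,0.5],
    [0,0,0,0,0.5],
    [0,0,0,0,0.5],
    [0,0,0,0,0.5],
    [0,0,0,0,0.5],
    [0,0,0,0,0.5],
    [0,0,0,0,0.5]
  ],
  "newtons": 8
}}

```text
t: 13.52
eef_pos: [0.5853, 0.1197, 0.0781]
tcp_rot: [-3.125, 0.278, -0.001]
contact_force: [0.8, 10.3, 3.9]
gripper_width: 0.06
grip_force: 8.0
```

```bash
python3 - <<'E'
from h import *
q,R,s=pose(); print(q,R.inv().apply(s["contact_force"]),R.inv().apply(s["ft_torque"]),s["gripper_width"],s["grip_force"])
E
```

```text
[0.585292   0.11974041 0.07808404] [ -1.00217338 -10.31662355  -3.90192351] [ 2.26025318 -0.29064073 -0.00538971] 0.06001921745702904 8.00009201397188
```

Emit:
{"op": "jog_arm", "data": {
  "series": [
    [0,-1.5,0,0,0.8],
    [-1.5,-1.5,0,0,0.8],
    [0,-0.5,0,0,0.8],
    [0,0,0,0,0.5],
    [0,0,0,0,0.5],
    [0,0,0,0,0.5],
    [0,0,0,0,0.5],
    [0,0,0,0,0.5]
  ],
  "newtons": 8
}}

```text
t: 14.18
eef_pos: [0.5838, 0.1203, 0.0777]
tcp_rot: [-3.128, 0.282, 0.0]
contact_force: [-0.6, 3.4, 0.9]
gripper_width: 0.0599
grip_force: 8.0
```

```bash
python3 - <<'E'
from h import *
q,R,s=pose(); print(q,R.inv().apply(s["contact_force"]),R.inv().apply(s["ft_torque"]),s["gripper_width"],s["grip_force"])
E
```

```text
[0.58376733 0.1203274  0.07765045] [-1.1961266  -3.19946228 -0.89130697] [ 0.67745473 -0.20838783  0.00163239] 0.05988211192734225 8.000045665539801
```

Emit:
{"op": "jog_arm", "data": {
  "series": [
    [0,-1,0,0,0.3],
    [0,0,0,0,0.3],
    [0,0,0,0,0.3],
    [0,0,0,0,0.3]
  ],
  "newtons": 58
}}

```text
t: 14.52
eef_pos: [0.5838, 0.1204, 0.0776]
tcp_rot: [3.128, -0.283, 0.0]
contact_force: [-0.5, 1.1, 0.6]
gripper_width: 0.0595
grip_force: 58.0
```

Emit:
{"op": "jog_arm", "data": {
  "series": [
    [0,0,0,-3,0.3],
    [0,0,-0.2,-4,0.3],
    [0,0,-0.2,-4,0.3],
    [0,0,-0.2,-4,0.3],
    [0,0,-0.2,-5,0.3]
  ]
}}

```text
t: 14.93
eef_pos: [0.584, 0.12, 0.0781]
tcp_rot: [3.129, 0.266, 0.0]
contact_force: [1.0, -2.1, -3.6]
gripper_width: 0.0592
grip_force: 58.0
```

```bash
cat > st.py <<'E'
from h import *
q,R,s=pose(); print(q.round(4),"F",R.inv().apply(s["contact_force"]).round(1),"T",R.inv().apply(s["ft_torque"]).round(2),s["gripper_width"],s["grip_force"],goto(q,-100)[2],np.round(s["joint_positions"],2))
E
python3 st.py
```

```text
[0.584  0.12   0.0781] F [0.6 2.2 3.6] T [-0.29 -0.09  0.77] 0.05915582979178955 57.997420113533735 -80.3 [-0.68  0.72  0.6   2.04 -0.71  0.6  -0.99]
```

Emit:
{"op": "jog_arm", "data": {
  "series": [
    [0,0,-0.2,-5,0.3],
    [0,0,-0.2,-5,0.3],
    [0,0,-0.2,-5,0.3],
    [0,0,-0.2,-5,0.3],
    [0,0,-0.2,-5,0.3]
  ]
}}

```text
t: 15.35
eef_pos: [0.5839, 0.1194, 0.0797]
tcp_rot: [2.997, 0.939, 0.0]
contact_force: [-2.0, -3.1, 5.9]
gripper_width: 0.0597
grip_force: 58.0
```

```bash
python3 st.py; python3 - <<'E'
from h import *
for c in ("scene","top"):
  eyes.read_camera(c)
  for n in ("jar_label","lid_mark"): print(c,n,[(np.round(r["xyz"],3).tolist(),round(r["conf"],2)) for r in eyes.look_for(n,c)][:3])
E
```

```text
[0.5839 0.1194 0.0797] F [-3.5  1.4 -5.9] T [-0.21 -0.72  0.49] 0.05967722491977439 58.00000830553472 -55.2 [-0.61  0.68  0.48  2.03 -0.58  0.56 -0.69]
scene jar_label [([0.569, 0.1, 0.053], 0.5)]
scene lid_mark [([0.335, 0.197, 0.015], 0.75), ([0.356, 0.085, 0.015], 0.56), ([0.58, 0.119, 0.099], 0.5)]
top jar_label [([0.565, 0.095, 0.064], 0.44)]
top lid_mark [([0.366, 0.091, 0.018], 0.71), ([0.345, 0.205, 0.019], 0.55)]
```

Emit:
{"op": "jog_arm", "data": {
  "series": [
    [0,0,-0.5,-5,0.3],
    [0,0,-0.4,-5,0.3],
    [0,0,-0.3,-5,0.3],
    [0,0,-0.3,-5,0.3],
    [0,0,-0.3,-4,0.3]
  ]
}}

```text
t: 16.07
eef_pos: [0.5846, 0.119, 0.0814]
tcp_rot: [2.737, 1.538, 0.001]
contact_force: [0.6, -6.4, -0.8]
gripper_width: 0.0594
grip_force: 58.0
```

```bash
python3 st.py
```

```text
[0.5846 0.119  0.0814] F [-5.1  3.8  0.8] T [-0.95 -1.01  0.14] 0.059391328498543 57.998703606426716 -31.3 [-0.54  0.66  0.37  2.03 -0.44  0.53 -0.41]
```

Emit:
{"op": "jog_arm", "data": {
  "series": [
    [0,0,-0.2,-4,0.3],
    [0,0,-0.2,-4,0.3],
    [0,0,0,0,0.3]
  ]
}}

```text
t: 16.32
eef_pos: [0.5851, 0.119, 0.0817]
tcp_rot: [2.623, 1.724, 0.002]
contact_force: [3.0, -4.9, -0.8]
gripper_width: 0.0591
grip_force: 58.0
```

Emit:
{"op": "jog_arm", "data": {
  "series": [
    [0,0,-1,0,0.3],
    [0,0,-1,0,0.3],
    [0,0,0,0,0.3]
  ]
}}

```text
t: 16.57
eef_pos: [0.5852, 0.1192, 0.0836]
tcp_rot: [2.626, 1.719, 0.001]
contact_force: [2.8, -4.3, -1.9]
gripper_width: 0.0591
grip_force: 58.0
```

```bash
python3 st.py
```

```text
[0.5852 0.1192 0.0836] F [-2.8  4.3  1.9] T [-1.03 -0.78  0.  ] 0.05912100175257821 57.99936555325985 -23.6 [-0.52  0.65  0.33  2.02 -0.4   0.53 -0.32]
```

Emit:
{"op": "jog_arm", "data": {
  "series": [
    [-0.3,0.4,-1,0,0.3],
    [0,0,-1,0,0.3],
    [0,0,-1,0,0.3],
    [0,0,-1,0,0.3],
    [0,0,0,0,0.3]
  ]
}}

```text
t: 16.98
eef_pos: [0.5851, 0.1194, 0.0877]
tcp_rot: [2.626, 1.721, 0.001]
contact_force: [2.5, -4.4, -1.6]
gripper_width: 0.059
grip_force: 58.0
```

```bash
python3 st.py
```

```text
[0.5851 0.1194 0.0877] F [-3.   4.   1.6] T [-0.94 -0.6   0.07] 0.058960138665804504 57.999429143965244 -23.5 [-0.52  0.64  0.33  2.02 -0.39  0.54 -0.32]
```

Emit:
{"op": "jog_arm", "data": {
  "series": [
    [0,0,-2,0,0.3],
    [0,0,-2,0,0.3],
    [0,0,-3,0,0.3],
    [0,0,-3,0,0.3],
    [0,0,-4,0,0.3],
    [0,0,-4,0,0.3],
    [0,0,-4,0,0.3],
    [0,0,-3,0,0.3],
    [0,0,-2,0,0.3],
    [0,0,-1,0,0.3],
    [0,0,0,0,0.3],
    [0,0,0,0,0.3]
  ]
}}

```text
t: 17.98
eef_pos: [0.5841, 0.1204, 0.1156]
tcp_rot: [-2.624, -1.727, -0.0]
contact_force: [0.4, 0.2, -1.1]
gripper_width: 0.0592
grip_force: 58.0
```

```bash
python3 st.py; python3 - <<'E'
from h import *
s=eyes.read_camera("scene");t=eyes.read_camera("top")
a=s["image"][110:210,180:280,::-1]; b=t["image"][140:240,150:250,::-1]
cv2.imwrite("pics/a3.png",np.hstack([cv2.resize(i,None,fx=4,fy=4,interpolation=cv2.INTER_CUBIC) for i in (a,b)]))
E
```

```text
[0.5841 0.1204 0.1156] F [0.4 0.3 1.1] T [ 0.06 -0.11 -0.03] 0.05915288474391858 57.99982314929366 -23.3 [-0.54  0.6   0.36  2.   -0.37  0.6  -0.34]
```

View pics/a3.png

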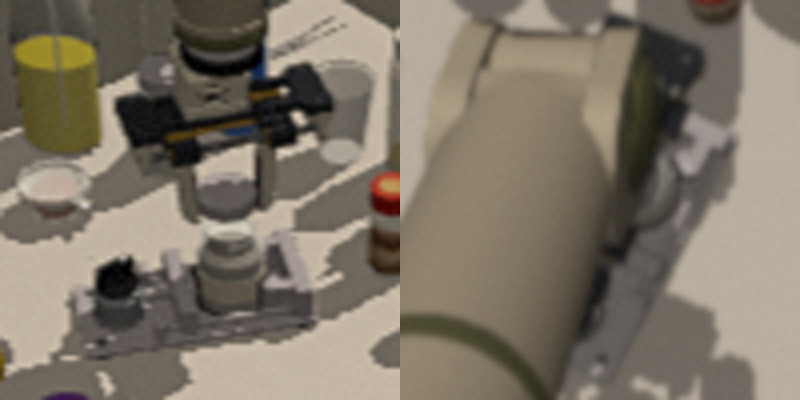

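The lid (scene ≈ (237,160)) is held level above the open mouth (scene ≈ (237,168)). The jar is seated and the knob is up and locked. The free-hanging force is about 1 N, so there is no contact with the jar. Handing in.

```bash
python3 -c "
from plant import job
print(job.finish_job())"
```

```text
the job is handed in; nothing more can be done
None
```

I locked the vise, unscrewed the steel lid by about 77°, and handed the job in at about 18 s with the lid held level roughly 25 mm above the open mouth; `finish_job()` returned no verdict.

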